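# Load the table grill and hold its starter knob at the third click

### The job

Slide the pan with its two ramekins into the open bay of the table grill, handle last, until it is fully home against the back stop. Then grip the sprung starter knob on top of the grill, turn it clockwise from off, counting the clicks, to the third click and not on to the fourth, and finish while still holding it there (it springs back if let go). Both ramekins stay standing in the pan, and everything else on the table is left where it stands.

Things in the scene. Friction and masses are not known exactly. Their poses are not given: they have to be found in the camera images.
- pan_grip (a point): Grip point of the loose loaded pan (0.5 kg with load, flat on the table): centre of its upright wooden handle block, 36 mm long (pan x), 14 mm thick (pan y), 16 to 74 mm above the table; this point is 50 mm above the table, 98 mm to -x of the dish's centre. x axis runs from handle to dish, z up. The pan can be slid over the table, which runs level into the bay.
- pan_center (a point): Centre of the underside of the pan's dark steel square dish, 120 x 120 mm, floor 4 mm thick, rim 16 mm high. Axes as the handle's.
- ramekin0_c (a point): Centre, half-way up, of one of two loose white ramekins standing in the pan, 46 mm across, 32 mm high; z is its upright axis.
- ramekin1_c (a point): Centre of the other, like ramekin, beside it in the pan.
- grill: Table grill: a fixed bare steel box 85 mm high, 200 mm deep, 264 mm wide, one open bay in its front. Origin on the table, in the plane of the front face, at the middle of the bay's mouth; x axis points level into the grill, z up. The box reaches 78 mm to the +y side of the origin and 186 mm to the -y side, where the console with the knob is.
- bay_mouth (a point): Middle of the bay's mouth, on the table, at the grill's origin, same axes: x is the way the pan goes in, handle last. The bay is 132 mm wide (mouth flared to about 150 mm over the first 20 mm) and 65 mm high, with a back stop 126 mm in from the front face.
- bay_home (a point): Where the dish's centre (underside) is when the pan is fully home against the back stop: 66 mm in from the mouth, same axes. The rear rim of the dish is then 6 mm inside the front face and the handle stands outside, its centre 32 mm before the front face.
- knob_grip (a point): Starter knob on the grill's flat top, on its upright axis, 123 mm above the table; 50 mm in from the front face, 126 mm to -y of the bay's middle. Grip: black upright bar 46 mm long, 14 mm thick, from 95 to 143 mm above the table, over a round skirt 52 mm across. x axis lies along the bar and turns with it; at off it is parallel to the bay's x. White pointer line on its -x half.
- knob (a joint): Turn of the knob, rad: 0 at off (start), growing clockwise seen from above, end stop 2.1. Clicks every 24 degrees (0.419 rad): third at 1.257. Return spring 0.13 N m at off, 0.18 at the third click; each click adds up to 0.1 N m against the turn before the half-way point to the next, then helps by as much (0.29 N m at most). Let go, it springs back to off: turn in one grasp.
- tumbler: Bystander, to be left alone: amber glass tumbler, 72 mm across, 90 mm high; origin at the centre of its underside.
- shaker: Bystander, to be left alone: salt shaker, 40 mm across, 72 mm high; origin at the centre of its underside.
- bud_vase: Bystander, to be left alone: small vase with white roses, 68 mm across, 118 mm high; origin at the centre of its underside.
- bottle: Bystander, to be left alone: amber bottle, 70 mm across, 200 mm high; origin at the centre of its underside.
- candlestick: Bystander, to be left alone: brass candlestick with a black candle, foot 100 mm across, 198 mm high; origin at the centre of its underside.
- jar: Bystander, to be left alone: amber jar with a brass lid, 60 mm across, 84 mm high; origin at the centre of its underside.
There are look-alikes about, which are no part of the job. There is more than one size of the part that bears pan_grip; the job needs the larger.

How it is judged:
By the outcome, as a careful person would: the job done as asked, in the order asked, and still so for the second after the job is handed in, while the arm keeps its last pose, push and grip.
It also fails if it takes over 58 s, if anything falls off the work surface, if the arm or the gripper's body presses on something with over 40 N, if the wrist force passes 120 N, or if a joint passes its speed limit or range.

### The arm

A 6-joint arm with a two-finger parallel gripper is mounted at the origin on the work surface. World frame = base frame: x ahead of the robot, y to its left, z up, the work surface at z = 0. Lengths are in m, angles in degrees, forces in N, time in s.
With the tool pointing down it reaches from about 0.35 to 0.85 m from the base axis. Payload 8.1 kg.
Tool frame: the origin (TCP) lies at the very end of the fingers, on their centre line; the grasp point (between the pads) lies 19 mm behind it (manip.grip_depth is the distance from the TCP to the grasp point, in m); z points along the fingers, x is the direction in which the jaws open and shut, and the axes are right-handed (so a half turn about z gives the same grasp; the last joint's range is limited). The gripper opens to 85 mm and grips with 20 to 120 N. Pads are 22 mm wide; open, the fingers measure 114 mm over their backs; the gripper's body (76 mm by 85 mm) begins 54 mm behind the grasp point. The pads swing forward as they close: fully open they stand 13 mm farther back than shut.
Start: joints at [68.847, 7.471, 85.268, -0, 87.261, -4.893], TCP at [0.168, 0.576, 0.231] pointing down, gripper open.
Joint ranges: [-169.43, 169.43], [-51.17, 129.36], [1.28, 143.12], [-76.62, 256.62], [0, 156.53], [-152.29, 152.29]. Speed limits (degrees/s): [136.94, 136.94, 159.86, 180, 180, 180].

### API

Orientations are given as [roll, pitch, yaw] about the fixed x, y, z axes, in that order (R = Rz(yaw) Ry(pitch) Rx(roll)).
In Python, from cell import manip, imaging, sign_off gives the robot as it stands. The module is installed in compiled form; this text tells all that it offers.
- The arm moves only by the tool arm_command, never from a script. Its argument "motion" is a list that holds one entry, the list of rows, each a list of 5 numbers: the shift along the world's x, y, z each as a share of 300 mm, from -1 to 1, then the turn about the world's z as a share of 360 degrees, from -1 to 1, then the closure, from -1 (fully open) to 1 (shut). In form: [[[x, y, z, roll, fingers], ...]]. A call has 1 to 20 rows; each row is the pose to reach, as a shift and turn from the pose commanded when the call began, turning the shorter way round; what a row does not reach only later rows make up. A row lasts 1/10 s, in which the tool goes at most 50 mm and 8.59 degrees, less where a joint would pass 70% of its speed; a pose out of reach is approached as far as the arm can. A call with a number of a shift or a turn outside -1 to 1 is refused whole. A call with a gripper value outside its range is refused whole. The fingers move at their own pace and stop on an object; "newtons" is the grip in N (left out, the last holds). Time passes only in rows, so rows that repeat a pose let the fingers close. It gives the time, the measured TCP pose, the force and the opening at its end, in the units of the state.
- manip.observe(): the state, without advancing time (a new reading comes with each control period).
- imaging.snapshot(name): name is "scene" or "top" or "wrist"; returns a dict with "img" (420x560x3 uint8, red, green, blue), "fx", "fy", "cx", "cy" (pixels), "k1" (the pictures are not rectified: a ray, as slopes to the right and down, at radius r is drawn at 1 + k1 r^2 times it, then the intrinsics apply), "R" (3x3) and "t" (3): a world point X has camera coordinates R X + t. Camera axes: x right, y down, z forward; pixel columns grow to the right and rows downward; lengths in m; the calibration is good to about 2 mm. A picture is of the moment at which its call begins. There is no depth.
- sign_off(): hands the job in, once; it reports no verdict.
The state is a dict: "t": time; "joint_positions": joint angles; "joint_velocities": joint speeds; "joint_efforts": joint torques, N m; "tool_pos": TCP position; "tool_rot": TCP orientation; "wrist_force": force on the tool from outside, world axes, zero at the start; "wrist_torque": the same for the moment, N m; "grip_width": opening from 0.0 (shut) to 1.0 (fully open).
Only numpy, scipy, OpenCV 4.12 (cv2) and the standard library are available. Lean on these libraries where they do the work, as an engineer would, in place of code of your own. Each camera call takes 0.05 s, during which the arm holds its last target. There are 200 camera calls.

## Working session

There is one attempt and no reset: what is moved stays moved. The work goes in short steps, Python scripts to look and compute and a tool call to move; the robot and the scene stay as the last step left them, time stands still between calls to the robot, and variables do not carry over. Pictures are saved under pics/ and viewed, about 8 in all and at most 12, crops included, and the job is handed in when it is done.

Besides the shell and the picture viewer there is one more tool, called after "Request:" by a JSON object that holds its "fn" and its "kwargs". arm_command: Moves the arm, as the interface text tells. Shift numbers are shares of 300 mm and turn numbers shares of 360 degrees, none past 1 either way. Its arguments: {"type":"object","properties":{"motion":{"type":"array"},"newtons":{"type":"number"}},"required":["motion"]}

```bash
mkdir -p pics
cat > h.py <<'E'
import numpy as np, cv2, pickle
from cell import manip, imaging, sign_off
def snap(n,f):
    s=imaging.snapshot(n); cv2.imwrite('pics/'+f+'.png',s['img'][:,:,::-1]); pickle.dump(s,open('pics/'+f+'.pkl','wb')); return s
def load(f): return pickle.load(open('pics/'+f+'.pkl','rb'))
def cast(s,u,v,z):
    K=np.array([[s['fx'],0,s['cx']],[0,s['fy'],s['cy']],[0,0,1.]])
    p=cv2.undistortPoints(np.array([[[u,v]]],float),K,np.array([s['k1'],0,0,0,0.]))[0,0]
    R=np.array(s['R']);c=-R.T@np.array(s['t']);d=R.T@np.array([p[0],p[1],1]);return c+d*(z-c[2])/d[2]
def proj(s,X):
    c=np.array(s['R'])@np.array(X)+np.array(s['t']);x,y=c[:2]/c[2];k=1+s['k1']*(x*x+y*y)
    return s['fx']*x*k+s['cx'],s['fy']*y*k+s['cy']
E
python3 - <<'E'
from h import *
a=snap('top','top0');b=snap('scene','scene0')
for s in (a,b): print(s['fx'],s['k1'],-np.array(s['R']).T@np.array(s['t']))
print(manip.observe())
E
```

```text
381.101094199274 -0.10698919403162144 [0.32354605 0.03396602 1.05690806]
436.2933909152725 -0.06006295190096514 [1.07975196 0.57953697 0.78091195]
{'t': 0.1, 'joint_positions': array([ 6.88452687e+01,  7.50959250e+00,  8.53239716e+01, -1.25190303e-03,
        8.72622179e+01, -4.89224966e+00]), 'joint_velocities': array([ 0.04264956, -0.16866574, -0.09397221, -0.01808659,  0.07051049,
       -0.07554815]), 'joint_efforts': array([ 1.93435117e-03, -5.70956862e+01, -5.01939690e+01,  5.90253103e-05,
        8.18283996e-03, -2.48685740e-05]), 'tool_pos': array([0.16781861, 0.57552845, 0.2303528 ]), 'tool_rot': array([-1.79993077e+02,  9.55396687e-02,  7.37375850e+01]), 'wrist_force': array([ 0.14071582,  0.266681  , -0.32976787]), 'wrist_torque': array([ 0.00521212, -0.0137181 , -0.03910349]), 'grip_width': 0.9995864636797153}
```

View pics/top0.png

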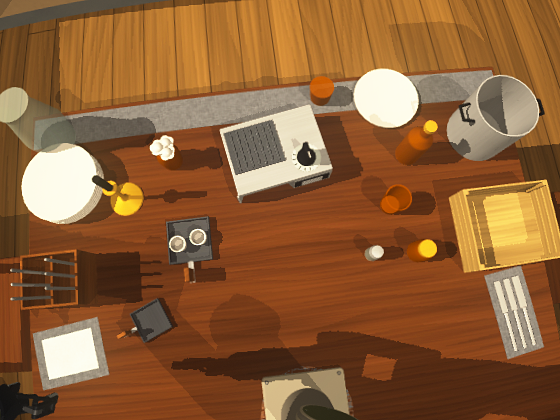

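View pics/scene0.png

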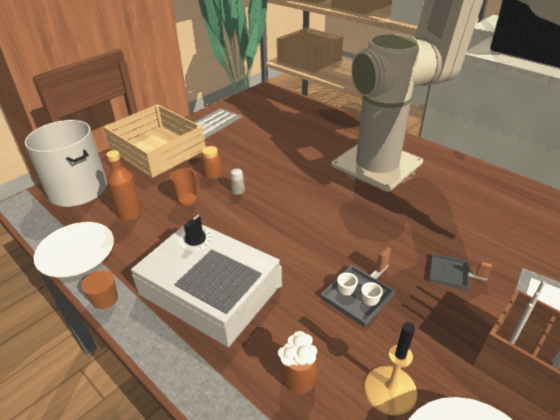

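The top view shows the loaded pan at (190,240), its handle at (191,270), and an empty look-alike pan at (152,320) with a handle at (128,333). The grill is at (275,152) and its knob at (306,155). I choose the pan with ramekins, and check it in a close crop.

Run:
```python
from h import *
s=load('top0');im=s['img'][:,:,::-1]
c=cv2.resize(im[210:290,155:225],None,fx=5,fy=5,interpolation=cv2.INTER_CUBIC)
d=cv2.resize(im[95:215,210:340],None,fx=3,fy=3,interpolation=cv2.INTER_CUBIC)
o=np.zeros((400,740,3),np.uint8);o[:,:350]=c;o[:360,350:740]=d
cv2.imwrite('pics/crop1.png',o)
```

```text
(no output)
```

View pics/crop1.png

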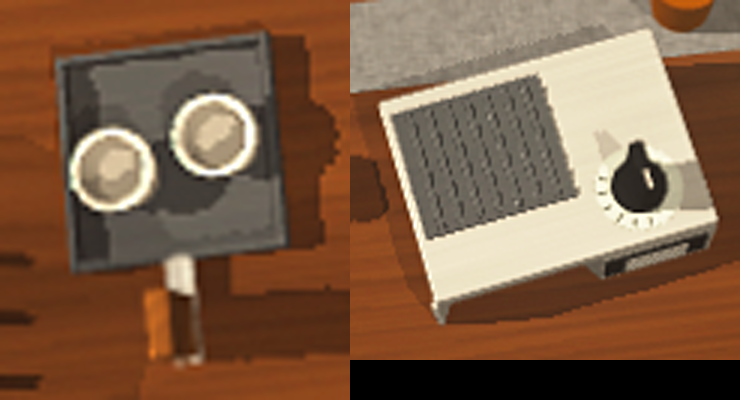

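The crop shows the loaded pan with both ramekins and the upright handle block, whose lit top is at about crop (158,325). The grill's front faces down-left and the knob is at crop (640,185). Computing poses from the corners.

Run:
```python
from h import *
s=load('top0')
np.set_printoptions(precision=4,suppress=True)
P=np.array([cast(s,155+a/5,210+b/5,.016)[:2] for a,b in[(57,60),(268,33),(287,245),(75,270)]])
print(P,np.linalg.norm(P-np.roll(P,-1,0),axis=1));pc=P.mean(0)
ax=(P[0]+P[1]-P[2]-P[3]);yw=np.arctan2(ax[1],ax[0]);print('pan',pc,np.degrees(yw))
u=np.array([np.cos(yw),np.sin(yw)]);print('grip pred',pc-.098*u,'top',cast(s,155+158/5,210+325/5,.074))
for a,b in[(112,170),(214,135)]: print('ram',cast(s,155+a/5,210+b/5,.036))
f=lambda a,b:cast(s,210+(a-350)/3,95+b/3,.085)[:2]
G=np.array([f(380,103),f(650,30),f(717,220),f(435,298)])
print(G,np.linalg.norm(G-np.roll(G,-1,0),axis=1))
d1=(G[0]+G[1]-G[2]-G[3]);d2=G[0]-G[1]+G[3]-G[2]
print(np.degrees([np.arctan2(d1[1],d1[0]),np.arctan2(-d2[0],d2[1])]))
gc=G.mean(0);gy=(np.arctan2(d1[1],d1[0])*200+np.arctan2(-d2[0],d2[1])*264)/464
gx=np.array([np.cos(gy),np.sin(gy)]);gl=np.array([-gx[1],gx[0]])
m=gc-.1*gx+.054*gl;print('mouth',m,'yaw',np.degrees(gy),'home',m+.066*gx,'knob',m+.05*gx-.126*gl)
k=m+.05*gx-.126*gl
b=load('scene0')
for n,X in dict(knobtop=[*k,.143],mouth=[*m,.0],hand=[*(pc-.098*u),.074]).items(): print(n,proj(s,X),proj(b,X))
print([proj(b,[*g,.085]) for g in G]);print([proj(b,[*g,.016]) for g in P])
im=b['img'][:,:,::-1]
o=np.zeros((600,800,3),np.uint8)
c=cv2.resize(im[205:345,120:290],None,fx=3.2,fy=3.2,interpolation=cv2.INTER_CUBIC);o[:448,:544]=c
d=cv2.resize(im[240:325,315:400],None,fx=3,fy=3,interpolation=cv2.INTER_CUBIC);o[:255,545:800]=d
cv2.imwrite('pics/crop2.png',o)
```

```text
[[0.5528 0.3233]
 [0.5537 0.2036]
 [0.4347 0.2034]
 [0.4346 0.3211]] [0.1197 0.1191 0.1176 0.1182]
pan [0.494  0.2629] 0.5747193768748777
grip pred [0.396  0.2619] top [0.3953 0.2641 0.074 ]
ram [0.4841 0.2915 0.036 ]
ram [0.4966 0.2345 0.036 ]
[[ 0.779   0.1415]
 [ 0.8217 -0.1149]
 [ 0.6297 -0.148 ]
 [ 0.5886  0.1092]] [0.2599 0.1948 0.2604 0.1931]
[9.7132 9.2706]
mouth [0.5972 0.0338] yaw 9.461357070663952 home [0.6623 0.0446] knob [ 0.6673 -0.0823]
knobtop (np.float64(307.75847344948613), np.float64(150.0723516633117)) (np.float64(193.26423411544565), np.float64(219.19101114400175))
mouth (np.float64(267.31476581141794), np.float64(195.81997709984498)) (np.float64(254.52201161678823), np.float64(270.5655167790386))
hand (np.float64(187.4274163453171), np.float64(274.6421596619158)) (np.float64(384.80485977460734), np.float64(248.84040469120043))
[(np.float64(224.93334071797483), np.float64(319.4073375578973)), (np.float64(133.21344281926835), np.float64(266.78068536151466)), (np.float64(191.88285056235975), np.float64(218.22495325586993)), (np.float64(279.1473886010667), np.float64(258.90979711459727))]
[(np.float64(365.7846757970651), np.float64(321.033537528885)), (np.float64(321.05658446788357), np.float64(292.1192932339004)), (np.float64(351.9246136692903), np.float64(263.3296821805693)), (np.float64(394.49229210525067), np.float64(288.2531727674042))]
```

View pics/crop2.png

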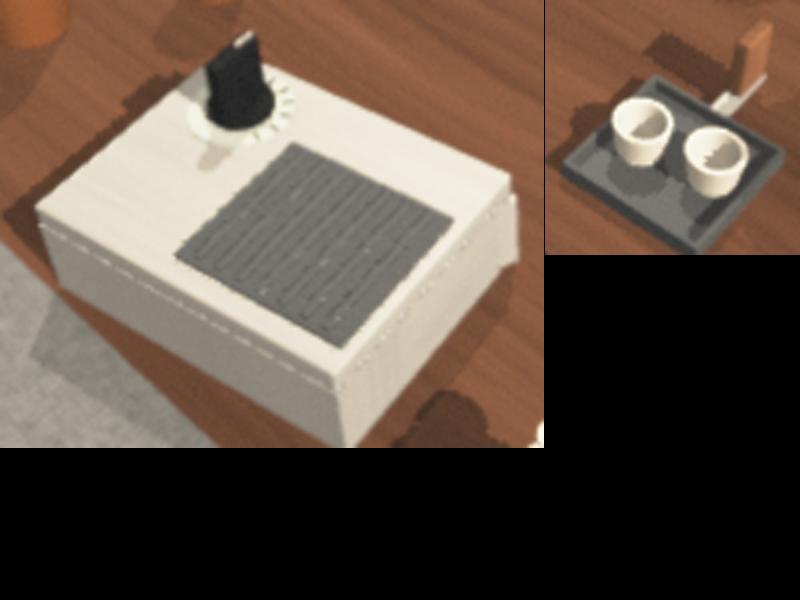

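The scene view agrees with the top view to about 2 px on the pan and 2–4 px on the grill. I'll move over the handle and check with the wrist camera.

Request:
{"fn": "arm_command", "kwargs": {"motion": [[[0.76,-1,0,0.047,-1],[0.76,-1,0,0.047,-1],[0.76,-1,0,0.047,-1],[0.76,-1,0,0.047,-1],[0.76,-1,0,0.047,-1],[0.76,-1,0,0.047,-1],[0.76,-1,0,0.047,-1],[0.76,-1,0,0.047,-1],[0.76,-1,0,0.047,-1],[0.76,-1,0,0.047,-1],[0.76,-1,0,0.047,-1]]], "newtons": 60}}

```text
t: 1.2
tool_pos: [0.3954, 0.2766, 0.231]
tool_rot: [-180.0, -0.0, 90.7]
wrist_force: [-0.7, 0.4, 0.3]
grip_width: 1.0
```

Run:
```python
from h import *
s=snap('wrist','w1');o=manip.observe();print(o['t'],o['tool_pos'],o['tool_rot'])
print(-np.array(s['R']).T@np.array(s['t']),proj(s,[.396,.262,.074]))
```

```text
1.25 [0.39526582 0.27683561 0.23108673] [-1.79966909e+02 -5.62871260e-03  9.07342316e+01]
[0.31801351 0.27473432 0.37416292] (np.float64(265.07968202844233), np.float64(200.08972103868408))
```

View pics/w1.png

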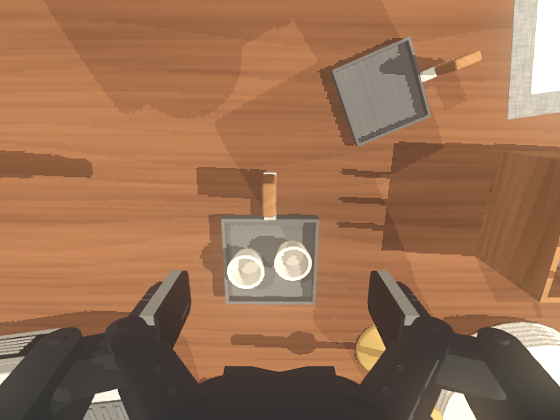

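The wrist view shows the handle top at about (270,195) and the pan's rim corners at about (222,218), (318,218), (316,303) and (227,303). The look-alike is at (380,90).

Run:
```python
from h import *
np.set_printoptions(precision=4,suppress=True)
s=load('w1')
hsv=cv2.cvtColor(s['img'],cv2.COLOR_RGB2HSV)
P=np.array([cast(s,*p,.016)[:2] for p in[(222,218),(318,218),(316,303),(227,303)]]);print(P,P.mean(0))
for p in[(264,173),(276,173),(264,217),(276,217),(270,195)]: print(cast(s,*p,.074))
print(s['img'][165:225:4,270].tolist()); print(s['img'][195,258:284:1].tolist())
```

```text
[[0.4343 0.2068]
 [0.4329 0.3242]
 [0.5526 0.3276]
 [0.5541 0.2082]] [0.4935 0.2667]
[0.3686 0.261  0.074 ]
[0.3685 0.2727 0.074 ]
[0.4139 0.2609 0.074 ]
[0.4137 0.2731 0.074 ]
[0.3907 0.2669 0.074 ]
[[169, 114, 76], [165, 110, 74], [242, 231, 212], [135, 90, 61], [136, 92, 60], [209, 148, 97], [215, 155, 101], [211, 150, 99], [211, 151, 100], [223, 161, 106], [217, 156, 104], [214, 154, 102], [222, 160, 107], [217, 197, 174], [146, 137, 126]]
[[117, 79, 57], [116, 78, 55], [116, 78, 56], [124, 84, 58], [153, 104, 71], [184, 126, 84], [202, 141, 94], [205, 145, 97], [205, 146, 97], [206, 147, 97], [207, 148, 98], [210, 149, 99], [210, 150, 100], [210, 150, 100], [213, 153, 100], [223, 161, 107], [225, 161, 106], [212, 160, 117], [181, 133, 98], [163, 109, 74], [166, 111, 76], [168, 112, 77], [168, 112, 77], [167, 112, 77], [168, 111, 77], [167, 111, 76]]
```

Request:
{"fn": "arm_command", "kwargs": {"motion": [[[0,-0.037,0,0,-1],[0,-0.037,-0.12,0,-1],[0,-0.037,-0.24,0,-1],[0,-0.037,-0.36,0,-1],[0,-0.037,-0.48,0,-1],[0,-0.037,-0.57,0,-1],[0,-0.037,-0.63,0,-1],[0,-0.037,-0.667,0,-1],[0,-0.037,-0.667,0,-1],[0,-0.037,-0.667,0,1],[0,-0.037,-0.667,0,1],[0,-0.037,-0.667,0,1],[0,-0.037,-0.667,0,1],[0,-0.037,-0.667,0,1],[0,-0.037,-0.667,0,1],[0,-0.037,-0.667,0,1],[0,-0.037,-0.667,0,1],[0,-0.037,-0.667,0,1]]], "newtons": 50}}

```text
t: 3.05
tool_pos: [0.3963, 0.2651, 0.0318]
tool_rot: [180.0, -0.0, 90.7]
wrist_force: [-2.1, -0.7, 5.5]
grip_width: 0.162
```

Gripped (13.8 mm). Sliding sideways to in front of the mouth.

Request:
{"fn": "arm_command", "kwargs": {"motion": [[[0,-0.01,0,0,1],[0,-0.03,0,0.001,1],[0,-0.06,0,0.002,1],[0.002,-0.1,0,0.003,1],[0.003,-0.15,0,0.005,1],[0.005,-0.2,0,0.007,1],[0.006,-0.25,0,0.009,1],[0.007,-0.3,0,0.011,1],[0.008,-0.36,0,0.013,1],[0.01,-0.42,0,0.015,1],[0.011,-0.48,0,0.017,1],[0.012,-0.54,0,0.018,1],[0.014,-0.6,0,0.02,1],[0.015,-0.66,0,0.021,1],[0.016,-0.72,0,0.022,1],[0.017,-0.77,0,0.023,1],[0.018,-0.82,0,0.024,1],[0.019,-0.85,0,0.0244,1],[0.02,-0.87,0,0.0244,1],[0.02,-0.88,0,0.0244,1]]]}}

```text
t: 5.05
tool_pos: [0.4026, 0.0011, 0.0317]
tool_rot: [179.9, -0.1, 99.4]
wrist_force: [-0.0, 7.9, 5.7]
grip_width: 0.156
```

Run:
```python
from h import *
s=snap('wrist','w2');t=snap('top','t2');o=manip.observe();print(o['t'],o['tool_pos'],o['tool_rot'],o['wrist_force'],o['grip_width'])
im=np.zeros((560,800,3),np.uint8);im[:420,:560]=s['img'][:,:,::-1]
c=cv2.resize(t['img'][100:290,215:335,::-1],None,fx=2,fy=2);im[:380,560:]=c
cv2.imwrite('pics/c2.png',im)
```

```text
5.15 [0.40264433 0.00082874 0.03174173] [ 1.79912332e+02 -1.27203185e-02  9.94283435e+01] [1.06935493 2.44286123 4.60825497] 0.15711541221723876
```

View pics/c2.png

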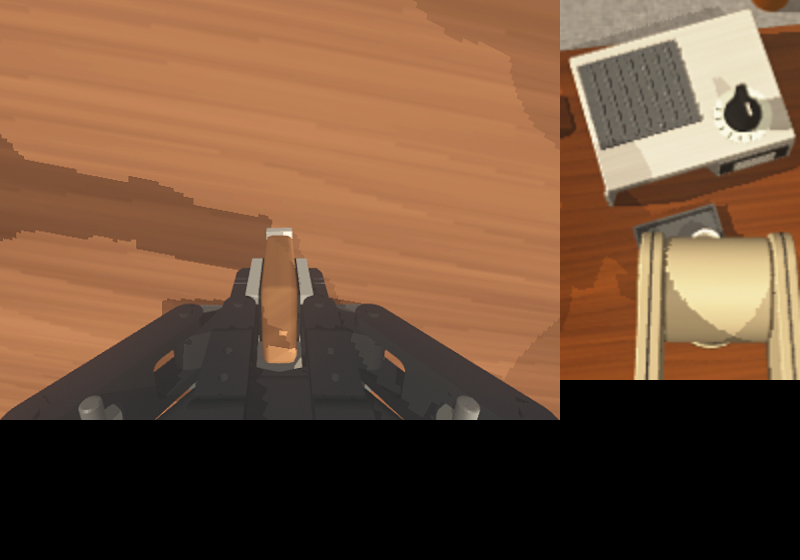

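The handle sits straight between the pads, with the dish in front of the bay mouth. Top view: front rim corners at about (254,217) and (295,204). Refining the grill pose by fitting edges in the earlier unobstructed picture.

Run:
```python
from h import *
np.set_printoptions(precision=4,suppress=True)
t=load('t2')
A=cast(t,253.5,217.5,.016)[:2];B=cast(t,295,203.5,.016)[:2];d=A-B
print('pan front',A,B,np.linalg.norm(d),'yaw',np.degrees(np.arctan2(-d[0],d[1])),'mid',(A+B)/2)
s=load('top0');g=s['img'].astype(int)
# top plate edges: sample luminance across predicted edges in world coords, take steepest gradient
gray=cv2.cvtColor(s['img'],cv2.COLOR_RGB2GRAY).astype(np.float32)
yw=np.radians(9.4);gx=np.array([np.cos(yw),np.sin(yw)]);gl=np.array([-gx[1],gx[0]]);m=np.array([.5972,.0338])
def samp(X):
    u,v=proj(s,X);return cv2.getRectSubPix(gray,(1,1),(float(u),float(v)))[0,0]
def edge(fix,rng,along,axis,w=.02):
    out=[]
    for a in along:
        r=np.arange(-w,w,.0005);p=[]
        for q in r:
            c=(fix+q,a) if axis==0 else (a,fix+q)
            p.append(samp([*(m+c[0]*gx+c[1]*gl),.085]))
        dd=np.abs(np.gradient(cv2.GaussianBlur(np.array(p,np.float32)[:,None],(1,9),0)[:,0]));i=dd.argmax()
        out.append((a,round(float(fix+r[i]),4),int(dd[i])))
    return out
print('front',edge(0,0,np.linspace(-.17,.065,12),0));print('back',edge(.2,0,np.linspace(-.17,.065,12),0))
print('left',edge(.078,0,np.linspace(.02,.18,9),1));print('right',edge(-.186,0,np.linspace(.02,.18,9),1))
```

```text
pan front [0.5359 0.0791] [ 0.5616 -0.0408] 0.12263186716627399 yaw 12.062053659293282 mid [0.5487 0.0192]
front [(np.float64(-0.17), 0.003, 13), (np.float64(-0.14863636363636365), -0.0085, 14), (np.float64(-0.1272727272727273), 0.0035, 13), (np.float64(-0.10590909090909091), 0.0025, 12), (np.float64(-0.08454545454545455), 0.002, 13), (np.float64(-0.06318181818181819), 0.0025, 15), (np.float64(-0.04181818181818181), 0.003, 14), (np.float64(-0.020454545454545447), 0.0025, 11), (np.float64(0.0009090909090909149), 0.001, 13), (np.float64(0.022272727272727277), 0.0015, 15), (np.float64(0.04363636363636364), 0.002, 14), (np.float64(0.065), 0.001, 11)]
back [(np.float64(-0.17), 0.2015, 6), (np.float64(-0.14863636363636365), 0.2, 7), (np.float64(-0.1272727272727273), 0.1995, 9), (np.float64(-0.10590909090909091), 0.2, 9), (np.float64(-0.08454545454545455), 0.199, 9), (np.float64(-0.06318181818181819), 0.1855, 10), (np.float64(-0.04181818181818181), 0.186, 13), (np.float64(-0.020454545454545447), 0.186, 12), (np.float64(0.0009090909090909149), 0.184, 10), (np.float64(0.022272727272727277), 0.199, 15), (np.float64(0.04363636363636364), 0.199, 16), (np.float64(0.065), 0.199, 17)]
left [(np.float64(0.02), 0.0775, 16), (np.float64(0.04), 0.0775, 16), (np.float64(0.06), 0.0775, 17), (np.float64(0.08), 0.0775, 19), (np.float64(0.1), 0.078, 19), (np.float64(0.12000000000000001), 0.078, 21), (np.float64(0.13999999999999999), 0.0785, 22), (np.float64(0.16), 0.079, 22), (np.float64(0.18), 0.0795, 24)]
right [(np.float64(0.02), -0.185, 10), (np.float64(0.04), -0.186, 11), (np.float64(0.06), -0.1845, 8), (np.float64(0.08), -0.1845, 20), (np.float64(0.1), -0.185, 17), (np.float64(0.12000000000000001), -0.1835, 17), (np.float64(0.13999999999999999), -0.184, 22), (np.float64(0.16), -0.1845, 17), (np.float64(0.18), -0.1825, 7)]
```

Run:
```python
from h import *
t=load('t2')
c=cv2.resize(t['img'][180:250,235:315,::-1],None,fx=8,fy=8,interpolation=cv2.INTER_CUBIC)
y=np.radians(9.3);g=np.array([np.cos(y),np.sin(y)]);l=np.array([-g[1],g[0]]);p=np.array([.4026,.0008])+.098*g
for a,b in[(.06,.06),(.06,-.06),(0,.06),(0,-.06)]:
    u,v=proj(t,[*(p+a*g+b*l),.016]);print(u,v);cv2.circle(c,(int((u-235+.5)*8),int((v-180+.5)*8)),4,(0,255,0),1)
cv2.imwrite('pics/c3.png',np.clip(c.astype(float)*1.5,0,255))
```

```text
250.72212983133878 213.27312930775682
291.90240355853166 201.54032902707877
256.50765568412345 233.6947224358245
298.10535171663224 221.6993260801239[ WARN:0@0.561] global loadsave.cpp:1063 imwrite_ Unsupported depth image for selected encoder is fallbacked to CV_8U.
```

View pics/c3.png

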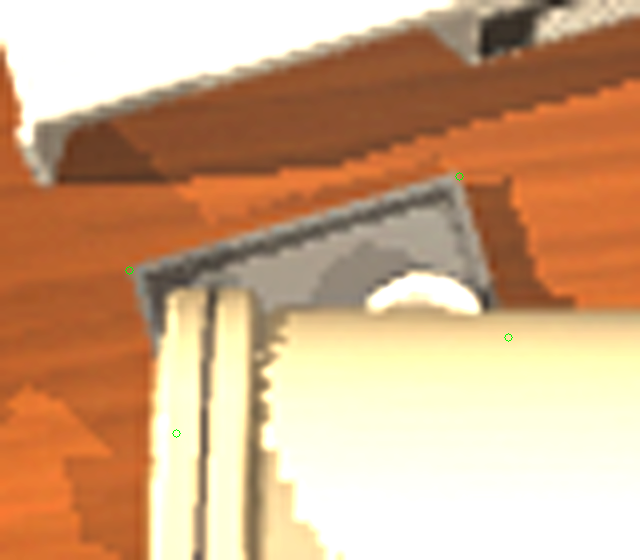

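The predicted rim corners (green) fall on the observed ones within 1 px, so the pan pose is confirmed and it is centred on the bay axis. Inserting.

Request:
{"fn": "arm_command", "kwargs": {"motion": [[[0.005,0.001,0,0.001,1],[0.02,0.0035,0,0.001,1],[0.04,0.007,0,0.001,1],[0.07,0.012,0,0.001,1],[0.1,0.017,0,0.001,1],[0.13,0.022,0,0.001,1],[0.16,0.027,0,0.001,1],[0.19,0.0325,0,0.001,1],[0.22,0.0375,0,0.001,1],[0.25,0.043,0,0.001,1],[0.28,0.048,0,0.001,1],[0.31,0.053,0,0.001,1],[0.34,0.058,0,0.001,1],[0.37,0.063,0,0.001,1],[0.4,0.068,0,0.001,1],[0.43,0.0735,0,0.001,1],[0.46,0.0785,0,0.001,1],[0.48,0.082,0,0.001,1],[0.495,0.0845,0,0.001,1],[0.5,0.0855,0,0.001,1]]]}}

```text
t: 7.15
tool_pos: [0.5501, 0.0258, 0.0318]
tool_rot: [-179.7, 0.0, 99.8]
wrist_force: [-19.2, -2.6, 22.5]
grip_width: 0.155
```

Run:
```python
from h import *
t=snap('scene','s4');b=snap('top','t4');w=snap('wrist','w4');o=manip.observe()
for k in('t','tool_pos','tool_rot','wrist_force','wrist_torque','joint_efforts'):print(k,o[k])
im=np.zeros((600,800,3),np.uint8)
im[:400,:400]=cv2.resize(t['img'][180:320,200:340,::-1],(400,400),interpolation=cv2.INTER_CUBIC)
im[:400,400:]=cv2.resize(b['img'][120:260,210:350,::-1],(400,400),interpolation=cv2.INTER_CUBIC)
im[400:,:266]=cv2.resize(w['img'][:,:,::-1],(266,200))
cv2.imwrite('pics/c4.png',im)
```

```text
t 7.3
tool_pos [0.55022149 0.02581402 0.03177235]
tool_rot [-1.79754021e+02  2.01788895e-02  9.98018366e+01]
wrist_force [-14.44470414  -1.9093964   18.35669774]
wrist_torque [-0.25504828  2.09920637  0.04232871]
joint_efforts [  1.02521125 -47.28632212 -43.77070069   0.89080397  -4.75398436
   0.05396301]
```

View pics/c4.png

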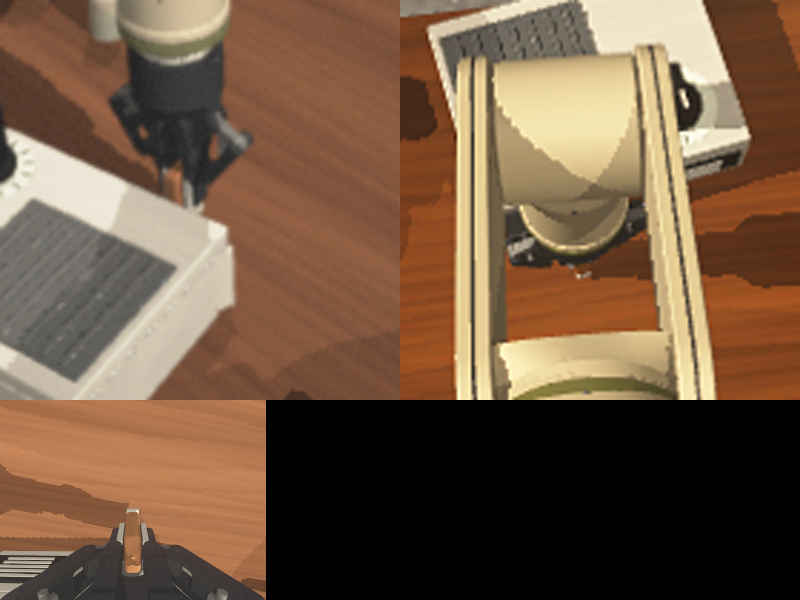

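The pan is about 16 mm short of home, with −14 N along x and 18 N vertical. Nothing but the handle appears touched, so I suspect downward load adding friction. I'll ease up 1 mm and look at the forces.

Request:
{"fn": "arm_command", "kwargs": {"motion": [[[0,0,0.002,0,1],[0,0,0.0035,0,1],[0,0,0.0035,0,1],[0,0,0.0035,0,1]]]}}

```text
t: 7.7
tool_pos: [0.5502, 0.0258, 0.0318]
tool_rot: [-179.8, 0.0, 99.8]
wrist_force: [-7.8, -2.2, 6.8]
grip_width: 0.158
```

Request:
{"fn": "arm_command", "kwargs": {"motion": [[[0.005,0.001,0.0,0,1],[0.01,0.0017,0.0,0,1],[0.015,0.0025,0.0,0,1],[0.015,0.0025,0.0,0,1]]]}}

```text
t: 8.1
tool_pos: [0.5548, 0.0267, 0.0318]
tool_rot: [-179.8, 0.0, 99.8]
wrist_force: [-7.1, -1.8, 7.0]
grip_width: 0.161
```

It moves freely again, so it was friction only. Continuing to the stop.

Request:
{"fn": "arm_command", "kwargs": {"motion": [[[0.006,0.001,0,0,1],[0.012,0.002,0,0,1],[0.018,0.003,0,0,1],[0.024,0.004,0,0,1],[0.029,0.005,0,0,1],[0.032,0.0055,0,0,1],[0.032,0.0055,0,0,1]]]}}

```text
t: 8.8
tool_pos: [0.5643, 0.0284, 0.0318]
tool_rot: [-179.8, 0.0, 99.8]
wrist_force: [-8.5, -1.8, 7.8]
grip_width: 0.158
```

Request:
{"fn": "arm_command", "kwargs": {"motion": [[[0.004,0.0007,0,0,1],[0.008,0.0014,0,0,1],[0.012,0.002,0,0,1],[0.014,0.0024,0,0,1],[0.014,0.0024,0,0,1]]]}}

```text
t: 9.3
tool_pos: [0.5659, 0.0287, 0.0318]
tool_rot: [-179.4, -0.0, 99.8]
wrist_force: [-23.6, -5.2, 21.4]
grip_width: 0.16
```

Request:
{"fn": "arm_command", "kwargs": {"motion": [[[0.002,0.0004,0.001,0,1],[0.004,0.0007,0.002,0,1],[0.004,0.0007,0.002,0,1],[0.004,0.0007,0.002,0,1]]]}}

```text
t: 9.7
tool_pos: [0.566, 0.0287, 0.0317]
tool_rot: [-179.3, -0.0, 99.8]
wrist_force: [-27.1, -5.0, 20.9]
grip_width: 0.161
```

It is home: the position is unchanged under more push, and the handle is 32 mm before the face as predicted. Now I'll relax the push, open and rise.

Request:
{"fn": "arm_command", "kwargs": {"motion": [[[-0.004,-0.0007,0.0,0,1],[-0.008,-0.0014,0.0,0,1],[-0.008,-0.0014,0.0,0,-1],[-0.008,-0.0014,0.0,0,-1],[-0.008,-0.0014,0.0,0,-1],[-0.008,-0.0014,0.0,0,-1],[-0.008,-0.0014,0.0,0,-1],[-0.008,-0.0014,0.0,0,-1],[-0.008,-0.0014,0.0,0,-1],[-0.008,-0.0014,0.03,0,-1],[-0.008,-0.0014,0.1,0,-1],[-0.008,-0.0014,0.2,0,-1],[-0.008,-0.0014,0.3,0,-1],[-0.008,-0.0014,0.4,0,-1],[-0.008,-0.0014,0.5,0,-1],[-0.008,-0.0014,0.6,0,-1],[-0.008,-0.0014,0.667,0,-1],[-0.008,-0.0014,0.667,0,-1],[-0.008,-0.0014,0.667,0,-1]]]}}

```text
t: 11.6
tool_pos: [0.5693, 0.0295, 0.2336]
tool_rot: [179.9, 0.0, 99.8]
wrist_force: [1.5, 0.1, -0.4]
grip_width: 1.001
```

Run:
```python
from h import *
o=manip.observe();print(o['t'],o['tool_pos'],o['tool_rot'],o['wrist_force'],o['grip_width'])
w=snap('wrist','w5');print(proj(w,[.5660,.0287,.074]),proj(w,[.6684,-.0817,.143]))
s=snap('top','t5')
im=np.zeros((420,800,3),np.uint8);im[:,:560]=w['img'][:,:,::-1]
im[:240,560:]=cv2.resize(s['img'][110:230,225:345,::-1],(240,240));cv2.imwrite('pics/c5.png',im)
```

```text
11.6 [0.56932868 0.02945143 0.23357143] [1.79923070e+02 1.82592482e-02 9.98050954e+01] [ 1.46630556  0.07924416 -0.35840095] 1.0011126891700952
(np.float64(279.286642744249), np.float64(195.55366798425655)) (np.float64(136.3200175525182), np.float64(305.00067326639726))
```

View pics/c5.png

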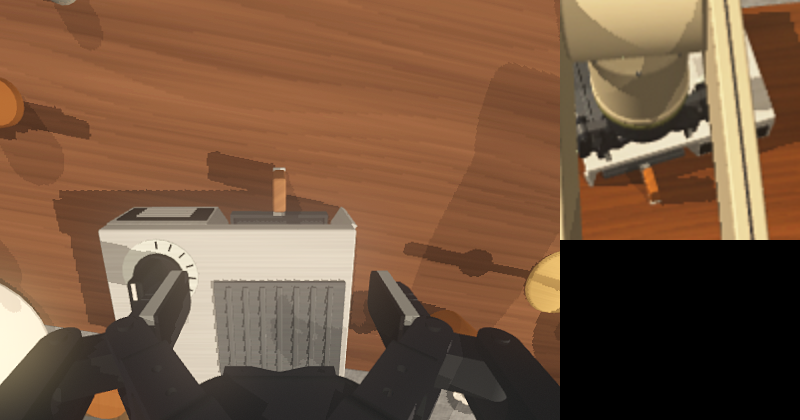

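The pan is in the bay, its handle at (279,193) against a predicted (279,196). The grill front's top edge runs level from (100,229) to (355,227), so it is parallel to the tool. The knob is partly behind the left finger at (155,285).

Run:
```python
from h import *
np.set_printoptions(precision=4,suppress=True)
s=load('w5')
A=cast(s,355,227.5,.085)[:2];B=cast(s,99.5,229.5,.085)[:2];d=A-B
y=np.arctan2(-d[0],d[1]);print(A,B,np.linalg.norm(d),np.degrees(y))
g=np.array([np.cos(y),np.sin(y)]);l=np.array([-g[1],g[0]])
m=(A-.078*l+B+.186*l)/2;print('mouth',m,'knob',m+.05*g-.126*l)
```

```text
[0.5829 0.109 ] [ 0.6291 -0.1457] 0.25879742073002776 10.284927183458892
mouth [0.5964 0.0348] knob [ 0.6681 -0.0803]
```

Request:
{"fn": "arm_command", "kwargs": {"motion": [[[0.08,-0.09,0,0,-1],[0.2,-0.22,0,0,-1],[0.33,-0.37,0,0,-1],[0.33,-0.37,0,0,-1],[0.33,-0.37,0,0,-1],[0.33,-0.37,0,0,-1],[0.33,-0.37,0,0,-1]]]}}

```text
t: 12.4
tool_pos: [0.6673, -0.0804, 0.2324]
tool_rot: [-179.9, -0.0, 99.9]
wrist_force: [0.3, 0.3, 0.1]
grip_width: 0.999
```

Run:
```python
from h import *
o=manip.observe();print(o['t'],o['tool_pos'],o['tool_rot'])
w=snap('wrist','w6');k=np.array([.6684,-.0817]);y=np.radians(9.8);g=np.array([np.cos(y),np.sin(y)])
for a in(-.023,0,.023): print(proj(w,[*(k+a*g),.143]))
cv2.imwrite('pics/c6.png',w['img'][:,:,::-1])
```

```text
12.4 [ 0.66733855 -0.08036286  0.23244917] [-1.79944661e+02 -4.00352771e-02  9.98600870e+01]
(np.float64(277.6728449171898), np.float64(193.90025625362915))
(np.float64(277.67976420092253), np.float64(222.0507911456015))
(np.float64(277.6867482907566), np.float64(248.66376326833262))
```

View pics/c6.png

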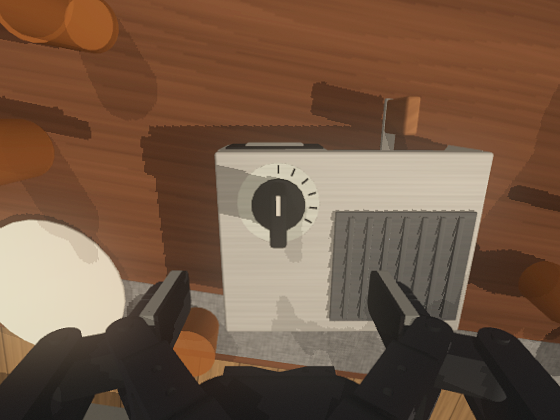

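The bar lies exactly at the predicted columns and rows: column 278, far end at row 248. It is parallel to the pads. Descending and gripping.

Request:
{"fn": "arm_command", "kwargs": {"motion": [[[0.003,-0.004,-0.08,0,-1],[0.003,-0.004,-0.16,0,-1],[0.003,-0.004,-0.24,0,-1],[0.003,-0.004,-0.32,0,-1],[0.003,-0.004,-0.38,0,-1],[0.003,-0.004,-0.415,0,-1],[0.003,-0.004,-0.428,0,-1],[0.003,-0.004,-0.428,0,-1],[0.003,-0.004,-0.428,0,1],[0.003,-0.004,-0.428,0,1],[0.003,-0.004,-0.428,0,1],[0.003,-0.004,-0.428,0,1],[0.003,-0.004,-0.428,0,1],[0.003,-0.004,-0.428,0,1],[0.003,-0.004,-0.428,0,1],[0.003,-0.004,-0.428,0,1],[0.003,-0.004,-0.428,0,1],[0.003,-0.004,-0.428,0,1]]], "newtons": 100}}

```text
t: 14.25
tool_pos: [0.6689, -0.0812, 0.1052]
tool_rot: [180.0, -0.1, 99.9]
wrist_force: [-3.3, 6.1, 5.3]
grip_width: 0.154
```

Gripped at 13 mm. Turning clockwise (yaw decreasing) in stages, reading torque at each.

Request:
{"fn": "arm_command", "kwargs": {"motion": [[[0,0,0,-0.0083,1],[0,0,0,-0.0167,1],[0,0,0,-0.0167,1]]]}}

```text
t: 14.55
tool_pos: [0.6689, -0.0812, 0.1052]
tool_rot: [-180.0, -0.1, 93.8]
wrist_force: [-3.8, 5.7, 5.4]
grip_width: 0.151
```

```bash
cat > o.py <<'E'
from h import *
o=manip.observe();print(o['t'],'turned',round(99.87-o['tool_rot'][2],2),o['tool_pos'].round(4),'F',o['wrist_force'].round(1),'T',o['wrist_torque'].round(3),round(o['grip_width'],3))
E
python3 o.py
```

```text
14.55 turned 6.12 [ 0.6689 -0.0812  0.1052] F [-3.8  5.7  5.4] T [0.826 0.482 0.239] 0.151
```

Request:
{"fn": "arm_command", "kwargs": {"motion": [[[0,0,0,-0.0167,1],[0,0,0,-0.0333,1],[0,0,0,-0.0333,1]]]}}

```text
t: 14.85
tool_pos: [0.6689, -0.081, 0.1053]
tool_rot: [-180.0, -0.1, 81.6]
wrist_force: [-3.4, 6.6, 5.6]
grip_width: 0.148
```

```bash
python3 o.py
```

```text
14.85 turned 18.23 [ 0.6689 -0.081   0.1053] F [-3.4  6.6  5.6] T [0.925 0.564 0.045] 0.148
```

Request:
{"fn": "arm_command", "kwargs": {"motion": [[[0,0,0,-0.0167,1],[0,0,0,-0.0333,1],[0,0,0,-0.0333,1]]]}}

```text
t: 15.15
tool_pos: [0.6689, -0.0808, 0.1052]
tool_rot: [-179.9, -0.1, 69.7]
wrist_force: [-3.6, 8.3, 4.7]
grip_width: 0.151
```

```bash
python3 o.py
```

```text
15.15 turned 30.19 [ 0.6689 -0.0808  0.1052] F [-3.6  8.3  4.7] T [1.012 0.591 0.238] 0.151
```

Request:
{"fn": "arm_command", "kwargs": {"motion": [[[0,0,0,-0.0167,1],[0,0,0,-0.0333,1],[0,0,0,-0.0333,1]]]}}

```text
t: 15.45
tool_pos: [0.6689, -0.0807, 0.1052]
tool_rot: [-179.9, -0.1, 57.7]
wrist_force: [-3.3, 8.3, 5.9]
grip_width: 0.151
```

```bash
python3 o.py
```

```text
15.45 turned 42.19 [ 0.6689 -0.0807  0.1052] F [-3.3  8.3  5.9] T [1.096 0.596 0.014] 0.151
```

Request:
{"fn": "arm_command", "kwargs": {"motion": [[[0,0,0,-0.0167,1],[0,0,0,-0.0333,1],[0,0,0,-0.0333,1]]]}}

```text
t: 15.75
tool_pos: [0.669, -0.0805, 0.1052]
tool_rot: [-179.9, -0.1, 45.7]
wrist_force: [-3.2, 9.0, 4.5]
grip_width: 0.151
```

```bash
python3 o.py
```

```text
15.75 turned 54.16 [ 0.669  -0.0805  0.1052] F [-3.2  9.   4.5] T [1.163 0.548 0.318] 0.151
```

Request:
{"fn": "arm_command", "kwargs": {"motion": [[[0,0,0,-0.0167,1],[0,0,0,-0.0333,1],[0,0,0,-0.0333,1]]]}}

```text
t: 16.05
tool_pos: [0.6691, -0.0804, 0.1053]
tool_rot: [-179.9, -0.1, 33.7]
wrist_force: [-2.4, 9.1, 5.3]
grip_width: 0.15
```

```bash
python3 o.py
```

```text
16.05 turned 66.16 [ 0.6691 -0.0804  0.1053] F [-2.4  9.1  5.3] T [1.378 0.425 0.032] 0.15
```

Request:
{"fn": "arm_command", "kwargs": {"motion": [[[0,0,0,-0.01,1],[0,0,0,-0.02,1],[0,0,0,-0.02,1],[0,0,0,-0.02,1]]]}}

```text
t: 16.45
tool_pos: [0.6692, -0.0803, 0.1052]
tool_rot: [-179.9, -0.1, 26.7]
wrist_force: [-1.4, 8.8, 4.8]
grip_width: 0.149
```

```bash
python3 o.py
python3 - <<'E'
from h import *
a=snap('scene','s9')['img'][:,:,::-1]
im=np.zeros((480,800,3),np.uint8)
im[:480,:480]=cv2.resize(a[200:340,140:280],(480,480),interpolation=cv2.INTER_CUBIC)
w=snap('wrist','w9')['img'][:,:,::-1];im[:240,480:]=cv2.resize(w,(320,240))
im[240:480,480:]=cv2.resize(a,(320,240))
cv2.imwrite('pics/c9.png',im)
E
```

```text
16.45 turned 73.14 [ 0.6692 -0.0803  0.1052] F [-1.4  8.8  4.8] T [1.344 0.438 0.201] 0.149
```

View pics/c9.png

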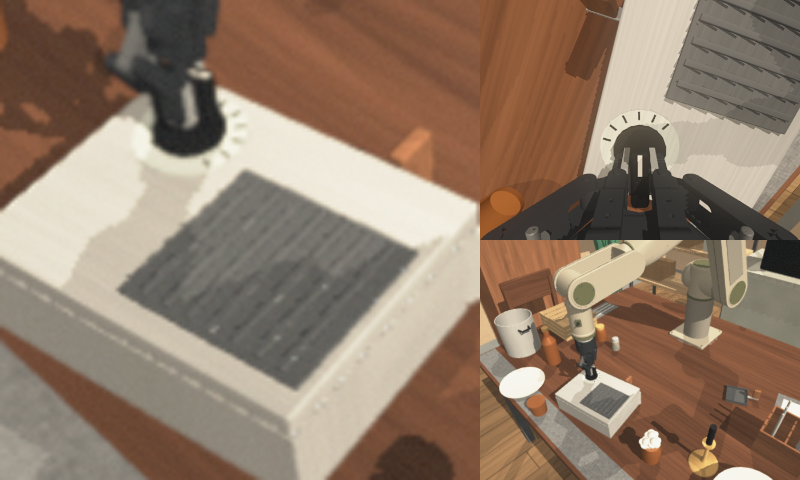

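The picture shows the knob bar held upright in the pads with its pointer turned, the pan handle in front of the bay at (412,150), and the bystanders in place. The torque dipped three times (at 18°, 42° and 66°) and the turn is now 73.1°, which is the third click. Handing in.

```bash
python3 -c "
from h import *
print(sign_off())"; python3 o.py
```

```text
the job is handed in; nothing more can be done
None
the job is handed in; nothing more can be done
```

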